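# Dispense two chocolates into a dish by rocking the gate lever

## Robot

A 7-joint arm with a two-finger parallel gripper is mounted at the origin on a cart in front of the work surface, level with it; the furniture and walls round the work are solid. World frame = base frame: x ahead of the robot, y to its left, z up, the work surface at z = 0. Lengths are in m, angles in rad, forces in N, time in s.
With the tool pointing down it reaches from about 0.35 to 0.9 m from the base axis. Payload 8.1 kg.
Tool frame: the origin (TCP) lies at the very end of the fingers, on their centre line; the grasp point (between the pads) lies 19 mm behind it; z points along the fingers, y is the direction in which the jaws open and shut (so a half turn about z gives the same grasp; the last joint's range is limited). The gripper opens to 85 mm and grips with 20 to 120 N. Pads are 22 mm wide; open, the fingers measure 114 mm over their backs; the gripper's body (76 mm by 85 mm) begins 54 mm behind the grasp point. The pads swing forward as they close: fully open they stand 13 mm farther back than shut.
Start: joints at [-1.316, 0.434, 0.025, 1.573, -0.012, 1.134, -0.075], TCP at [0.219, 0.585, 0.231] pointing down, gripper open.
Joint ranges: [-2.62, 2.62], [-0.44, 2.09], [-1.27, 1.32], [0.08, 2.57], [-1.32, 4.46], [0.12, 2], [-2.74, 2.74]. Speed limits (rad/s): [2.22, 2.22, 3.01, 3.01, 3.14, 3.14, 3.14].

## Interface

Orientations are given as [roll, pitch, yaw] about the fixed x, y, z axes, in that order (R = Rz(yaw) Ry(pitch) Rx(roll)).
In Python, from workcell import bot, optics, job_done gives the robot as it stands.
- The arm moves only by the tool servo_tool, never from a script. Its argument "rows" is a list of rows, each a list of 5 numbers: the shift along the tool's x, y, z in m, then the turn about the tool's z in rad, then the opening in per cent of the stroke, from 0 (shut) to 100 (fully open). A call has 1 to 12 rows; each row shifts and turns the commanded pose from where the row before left it, along the tool's axes as they then stand; what a row does not reach is not made up. A row lasts 1/10 s, in which the tool goes at most 50 mm and 8.59 degrees, less where a joint would pass 70% of its speed; a pose out of reach is approached as far as the arm can. A call with a gripper value outside its range is refused whole. The fingers move at their own pace and stop on an object; "newtons" is the grip in N (left out, the last holds). Time passes only in rows, so rows that do not move let the fingers close. It gives the time, the measured TCP pose, the force and the opening at its end, in the units of the state.
- bot.observe(): the state, without advancing time (a new reading comes with each control period).
- optics.get_image(name): name is "scene" or "top"; returns the picture (384x512x3 uint8, red, green, blue); there is no depth.
- optics.camera_params(name): a dict with "vfov" (degrees; the focal length in pixels is half the picture's height over the tangent of half this angle, whatever the lens; pixels are square), "cx", "cy" (the principal point, pixels), "distortion" ([k1, k2, p1, p2, k3] as OpenCV has them; the pictures are not rectified), "pose" (4x4, takes a point from camera to world coordinates). Camera axes: x right, y down, z forward; pixel columns grow to the right and rows downward; lengths in m; the calibration is good to about 2 mm. A picture is of the moment at which its call begins. camera_params takes no time and is no camera call.
- job_done(): hands the job in, once; it reports no verdict.
The state is a dict: "time": time; "q": joint angles; "dq": joint speeds; "tau": joint torques, N m; "eef_pos": TCP position; "tool_rot": TCP orientation; "ft_force": force on the tool from outside, world axes, zero at the start; "torque": the same for the moment, N m; "opening": finger opening in m.
Only numpy, scipy, OpenCV 4.12 (cv2) and the standard library are available. Lean on these libraries where they do the work, as an engineer would, in place of code of your own. Each camera call takes 0.05 s, during which the arm holds its last target. There are 200 camera calls.

## Task

Push the terracotta dish along the worktop until it stands centred under the mouth of the chocolate dispenser's chute. Then press down the black paddle at the left end of the dispenser's rocking lever, which lifts the gate at its other end, and keep it down until both round chocolates have rolled into the dish; then let the paddle come back up so that the gate is shut again. Only push and press: do not lift or tip the dish, do not touch the chocolates, and leave everything else where it stands.

Things in the scene. Friction and masses are not known exactly. Their poses are not given: they have to be found in the camera images.
- dish: low round terracotta dish, loose, 123 mm across its rim (108 mm at the foot), 28 mm high, 0.28 kg, walls flare outward; inner floor 5 mm up, about 80 mm across. Origin at centre of underside, z up. Slides on the worktop under a push of about 2 N. Starts to the right of the dispenser, 55 to 280 mm from the landing point
- dispenser: chocolate dispenser, fixed; place and yaw vary. Axes: x from the chute's mouth to the back (mouth faces -x, roughly to the robot), y left, z up; origin on the worktop. Base x -40 to +55, y +-40, 10 mm high, foot at its left out to y +78; cheeks y +-25, 78 mm high; pivot post x -47 to -21, y 39 to 61, 129 mm high. Chute 42 mm wide, lip at x -85; rails under 62 mm high in front
- landing (a point): point on the worktop (z = 0) straight in front of the chute, 27 mm beyond its lip, where the chocolates land: the dish's centre belongs here, within about 20 mm. Centred here, the dish's rim passes under the lip (underside 37 mm up) and clears the base by 11 mm
- chute_lip (a point): middle of the chute's lower edge, on the floor of the chute, 40 mm above the worktop
- rocker (a joint): angle of the rocking lever, rad: 0 = at rest, gate shut; grows as the paddle goes down, to a stop at 0.75. From about 0.45 the gate clears the chocolates; 0.55 to 0.7 gives ample room. Sprung back: about 2.8 N on the paddle starts it, 6 N holds it down. The lever lies across the chute; pivot along the dispenser's x axis, at its y = +50 mm, 118 mm above the worktop
- paddle (a point): middle of the top face of the black paddle (30 mm along the dispenser's x, 28 mm along its y, 6 mm thick) at the lever's left end: dispenser x -34, y +125, 142 mm above the worktop at rest. It moves with the lever: at 0.6 rad it is about 46 mm lower, and never shifts over 5 mm sideways. Above it is clear; below it is only the worktop
- chocolate_1_center (a point): centre of the first round brown chocolate, a rigid ball 30 mm across, 18 g, waiting in the chute directly behind the gate
- chocolate_2_center (a point): centre of the second one, waiting behind the first. With the gate up both roll out within about 1 s
- egg_timer: bystander: round white wind-up kitchen timer, 60 mm across, 54 mm high; origin at centre of underside; one of three things that stand in varying order behind the dish and the dispenser
- sugar_canister: bystander: round steel sugar canister with a black knob, 74 mm across, 127 mm high; origin at centre of underside; one of three things that stand in varying order behind the dish and the dispenser
- espresso_cup: bystander: small cream cup with handle, 64 x 91 mm, 50 mm high; origin at centre of underside; one of three things that stand in varying order behind the dish and the dispenser
- tealight: bystander: aluminium tealight, 38 mm across, 16 mm high; origin at centre of underside; stands by the left edge of the worktop
- tealight_2: bystander: second aluminium tealight, the same size; stands by the left edge of the worktop
- matchbox: bystander: matchbox 53 x 36 x 15 mm lying flat; origin at centre of underside; stands by the left edge of the worktop
There are look-alikes about, which are no part of the job. What is shaped like the part that bears chocolate_1_center but blue is not meant.

How it is judged:
On the way, in this order (a step that is already met when the one before it is completed fails the run):
1. the dish stands centred under the mouth of the chute while the gate is still shut (horizontal distance between dish and landing below 0.03 m and value of joint rocker below 0.1 rad), for 0.2 s.
2. the paddle is pressed down by the robot so that the gate is lifted (value of joint rocker above 0.4 rad and contact force between any of the arm, the fingers and rocker above 0.3 N), for 0.1 s.
3. both chocolates have rolled into the dish (horizontal distance between each of chocolate_1_center, chocolate_2_center and dish below 0.05 m and height (world z) of each of chocolate_1_center, chocolate_2_center below 0.045 m), for 0.2 s.
At the end, for the whole second after the job is handed in: Both chocolates lie in the dish (centres within 50 mm of its axis and lower than 45 mm), the dish stands flat on the worktop at rest, within 35 mm of the landing point, and the lever is back below 0.05 rad (gate shut) (all of step 3 and value of joint rocker below 0.05 rad and height (world z) of dish below 0.005 m and angle between dish's own z axis and vertical below 0.08 rad and linear speed of dish below 0.02 m/s and horizontal distance between dish and landing below 0.035 m); the robot touches nothing.
It fails at once if the dish is lifted or tipped (height (world z) of dish above 0.012 m or angle between dish's own z axis and vertical above 0.25 rad).
It fails at once if the robot touches a chocolate (contact force between any of the arm, the fingers and chocolate_1 above 0.2 N or contact force between any of the arm, the fingers and chocolate_2 above 0.2 N).
It fails at once if the lever is forced (contact force between any of the arm, the fingers and rocker above 40 N).
It fails at once if a bystander is moved or knocked over (distance of any of egg_timer, sugar_canister, espresso_cup, tealight, tealight_2, matchbox from where it was at the start of the episode above 0.02 m or angle between any of egg_timer, sugar_canister, espresso_cup, tealight, tealight_2, matchbox's own z axis and vertical above 0.4 rad).
It also fails if it takes over 48 s, if anything falls off the work surface, if the arm or the gripper's body presses on something with over 40 N, if the wrist force passes 120 N, or if a joint passes its speed limit or range.

## Working session

There is one attempt and no reset: what is moved stays moved. The work goes in short steps, Python scripts to look and compute and a tool call to move; the robot and the scene stay as the last step left them, time stands still between calls to the robot, and variables do not carry over. Pictures are saved under pics/ and viewed, on a budget of 10 in all, crops included, one or two more only if the job needs it, and the job is handed in when it is done.

Besides the shell and the picture viewer there is one more tool, called after "Emit:" as name(argument=value, ...), one argument or row to a line, values as JSON. servo_tool: Moves the arm, as the interface text tells. Its arguments: {"type":"object","properties":{"rows":{"type":"array"},"newtons":{"type":"number"}},"required":["rows"]}

```bash
mkdir -p pics; ls; python3 - <<'E'
from workcell import bot, optics
import cv2
for n in("scene","top"):
    cv2.imwrite(f"pics/{n}0.png",cv2.cvtColor(optics.get_image(n),cv2.COLOR_RGB2BGR))
    p=optics.camera_params(n);print(n,p)
s=bot.observe();print(s)
E
```

```text
pics
scene {'vfov': 47.05604624704735, 'cx': 260.25865834661676, 'cy': 186.87255190847222, 'distortion': array([-0.09427316,  0.        ,  0.        ,  0.        ,  0.        ]), 'pose': array([[ 0.4802972 , -0.5691697 ,  0.66735332, -0.11012937],
       [-0.87693849, -0.32647487,  0.35269398, -0.31455812],
       [ 0.01713136, -0.75462574, -0.65593178,  0.85248815],
       [ 0.        ,  0.        ,  0.        ,  1.        ]])}
top {'vfov': 50.77021451586822, 'cx': 255.87291031859945, 'cy': 188.2060020561803, 'distortion': array([-0.02754776,  0.        ,  0.        ,  0.        ,  0.        ]), 'pose': array([[ 0.01828323, -0.99465333,  0.10163894,  0.53398852],
       [-0.99968127, -0.0199558 , -0.01546357,  0.07083074],
       [ 0.01740917, -0.10132382, -0.99470116,  0.95640481],
       [ 0.        ,  0.        ,  0.        ,  1.        ]])}
{'time': 0.1, 'q': array([-1.31560648,  0.4351463 ,  0.02497328,  1.57401735, -0.01159628,
        1.13399532, -0.07513193]), 'dq': array([ 1.00804929e-05, -7.21666014e-04,  6.92243652e-04, -2.39941256e-03,
        1.05466071e-03, -6.27875019e-04, -6.42171364e-04]), 'tau': array([ 3.45613764e-03, -6.71757746e+01,  1.02834351e+00, -3.16902602e+01,
        1.58002647e-02,  7.14040274e-03, -1.17934300e-05]), 'eef_pos': array([0.21876833, 0.58497286, 0.23060445]), 'tool_rot': array([-3.14017746e+00,  1.32540944e-04,  2.78370331e+00]), 'ft_force': array([-0.41306496, -0.28155987,  0.88177503]), 'torque': array([0.00656337, 0.02857324, 0.01657456]), 'opening': 0.08518382888545403}
```

View pics/scene0.png

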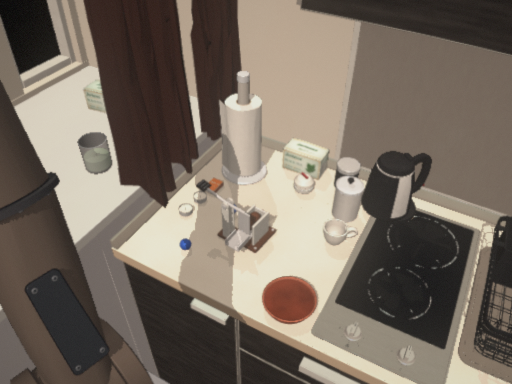

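View pics/top0.png

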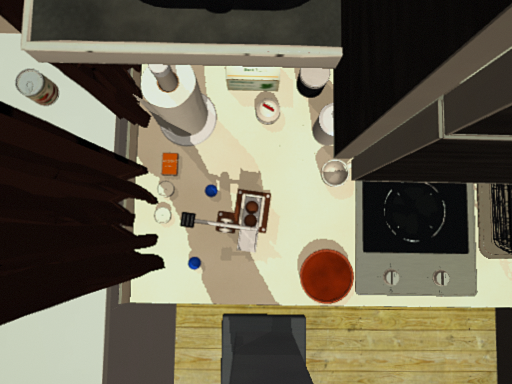

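The top view shows the dish at (327,276), the dispenser at about (253,213), the black paddle at (188,219), and two brown balls in the chute at (251,208) and (251,221). The blue balls at (211,190) and (195,263) are look-alikes. They are blue and on the worktop, not brown behind the gate, so they aren't meant. I'll confirm this in an enlarged crop.

```bash
cat > h.py <<'E'
import numpy as np, cv2
from workcell import bot, optics
def ray(n,uv):
    p=optics.camera_params(n);f=192/np.tan(np.radians(p['vfov']/2))
    K=np.array([[f,0,p['cx']],[0,f,p['cy']],[0,0,1.]])
    u=cv2.undistortPoints(np.array(uv,float).reshape(-1,1,2),K,p['distortion']).reshape(-1,2)
    T=p['pose'];return T[:3,3],np.c_[u,np.ones(len(u))]@T[:3,:3].T
def cast(n,uv,z):
    o,d=ray(n,uv);return o+d*((z-o[2])/d[:,2])[:,None]
def proj(n,X):
    p=optics.camera_params(n);f=192/np.tan(np.radians(p['vfov']/2))
    K=np.array([[f,0,p['cx']],[0,f,p['cy']],[0,0,1.]]);T=np.linalg.inv(p['pose'])
    return cv2.projectPoints(np.array(X,float).reshape(-1,3),cv2.Rodrigues(T[:3,:3])[0],T[:3,3],K,p['distortion'])[0].reshape(-1,2)
def dish(img,n,z=.028):
    h=cv2.cvtColor(img,cv2.COLOR_RGB2HSV)
    m=(((h[...,0]<10)|(h[...,0]>172))&(h[...,1]>150)&(h[...,2]>50)).astype(np.uint8)
    cs,_=cv2.findContours(m,cv2.RETR_EXTERNAL,cv2.CHAIN_APPROX_NONE)
    c=max(cs,key=cv2.contourArea)
    P=cast(n,cv2.convexHull(c).reshape(-1,2),z)[:,:2].astype(np.float32)
    return cv2.minEnclosingCircle(P),cv2.contourArea(c)
E
python3 - <<'E'
from h import *
t=cv2.cvtColor(cv2.imread("pics/top0.png"),cv2.COLOR_BGR2RGB);s=cv2.cvtColor(cv2.imread("pics/scene0.png"),cv2.COLOR_BGR2RGB)
print(dish(t,"top"),dish(s,"scene"))
a=cv2.resize(t[175:265,170:290],None,fx=6,fy=6,interpolation=cv2.INTER_CUBIC)
b=cv2.resize(s[170:260,170:290],None,fx=6,fy=6,interpolation=cv2.INTER_CUBIC)
cv2.imwrite("pics/ca.png",a[...,::-1]);cv2.imwrite("pics/cb.png",b[...,::-1])
E
```

```text
(((0.43248626589775085, -0.10708795487880707), 0.0605442076921463), 2154.0) (((0.4276379942893982, -0.10801862925291061), 0.05337696522474289), 885.5)
```

View pics/ca.png

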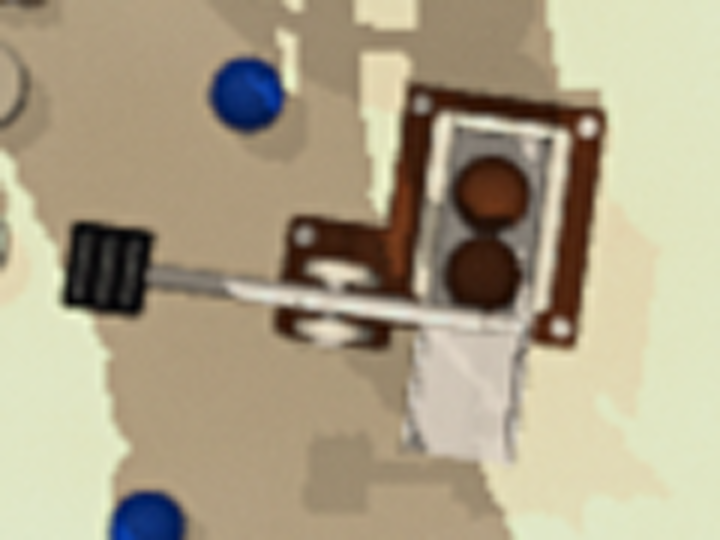

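View pics/cb.png

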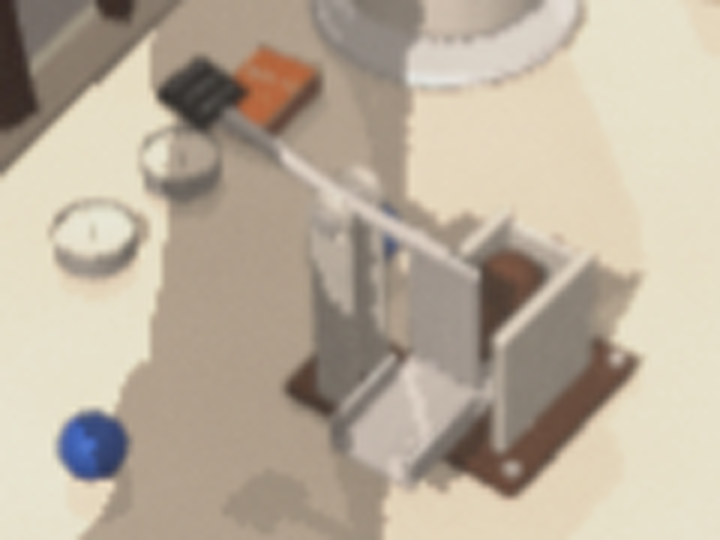

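The enlarged crops confirm it. The brown balls are in the chute behind the gate at top (252,207) and (250,220), and the blue ones lie loose on the worktop. I'll fit the dispenser pose from the base corners and the paddle.

```bash
python3 - <<'E'
from h import *
c=np.array([[412,88],[606,105],[575,348],[108,268],[460,455]])
px=(c+.5)/6-.5+[170,175]
z=[.01,.01,.01,.142,.04]; L=np.array([[55,40],[55,-40],[-40,-40],[-34,125],[-85,0]])/1000
W=np.array([cast("top",[p],zz)[0,:2] for p,zz in zip(px,z)])
# rigid fit
Lm,Wm=L.mean(0),W.mean(0);A=(L-Lm).T@(W-Wm);yaw=np.arctan2(A[0,1]-A[1,0],A[0,0]+A[1,1])
R=np.array([[np.cos(yaw),-np.sin(yaw)],[np.sin(yaw),np.cos(yaw)]]);o=Wm-R@Lm
print("yaw",yaw,"o",o);print("res mm",((L@R.T+o-W)*1000).round(1))
f=lambda x,y:(R@[x,y]+o).round(4)
print("landing",f(-.112,0),"lip",f(-.085,0),"paddle",f(-.034,.125))
# scene check
cs=(np.array([[202,93],[640,357],[512,497]])+.5)/6-.5+[170,170]
X=[[*f(-.034,.125),.142],[*f(.055,-.04),.01],[*f(-.04,-.04),.01]]
print((proj("scene",X)-cs).round(1))
t=cv2.cvtColor(cv2.imread("pics/top0.png"),cv2.COLOR_BGR2RGB)
for n,uv in dict(ts1=(166,189),ts2=(163,214),match=(170,163)).items(): print(n,cast("top",[uv],.016)[0])
print(cast("top",[[310,303],[145,303]],0))
E
```

```text
yaw -0.11381235585168448 o [0.57098773 0.0660586 ]
res mm [[ 2.8  2.1]
 [-1.1 -1.3]
 [-0.6 -1.2]
 [-0.5  0.3]
 [-0.5  0.1]]
landing [0.4597 0.0788] lip [0.4865 0.0757] paddle [0.5514 0.1941]
[[ 0.1 -0.8]
 [ 0.5 -0.3]
 [ 0.7 -1.3]]
ts1 [0.6240186 0.2655878 0.016    ]
ts2 [0.56573109 0.27018038 0.016     ]
match [0.68546422 0.25873572 0.016     ]
[[ 0.36646702 -0.07455615  0.        ]
 [ 0.36025269  0.30702761  0.        ]]
```

```bash
python3 - <<'E'
from h import *
print("scene curtain pts at z=0,.1,.2,.3,.4")
for uv in [(120,180),(165,205),(195,155),(195,100),(215,140),(240,120)]:
    print(uv,[cast("scene",[uv],z)[0,:2].round(2).tolist() for z in (0,.1,.2,.3,.4)])
print("top")
for uv in [(160,265),(157,238),(158,200),(155,155),(145,125),(60,305),(0,322)]:
    print(uv,[cast("top",[uv],z)[0,:2].round(2).tolist() for z in (0,.1,.2,.3,.4,.5)])
E
```

```text
scene curtain pts at z=0,.1,.2,.3,.4
(120, 180) [[0.58, 0.52], [0.49, 0.43], [0.41, 0.33], [0.33, 0.23], [0.25, 0.13]]
(165, 205) [[0.56, 0.34], [0.48, 0.26], [0.4, 0.19], [0.32, 0.11], [0.24, 0.03]]
(195, 155) [[0.79, 0.4], [0.68, 0.32], [0.58, 0.23], [0.47, 0.15], [0.37, 0.06]]
(195, 100) [[1.08, 0.6], [0.94, 0.5], [0.8, 0.39], [0.66, 0.28], [0.52, 0.17]]
(215, 140) [[0.89, 0.39], [0.77, 0.31], [0.66, 0.23], [0.54, 0.14], [0.42, 0.06]]
(240, 120) [[1.04, 0.38], [0.91, 0.3], [0.77, 0.22], [0.64, 0.14], [0.5, 0.06]]
top
(160, 265) [[0.45, 0.28], [0.46, 0.25], [0.47, 0.23], [0.47, 0.21], [0.48, 0.19], [0.49, 0.17]]
(157, 238) [[0.51, 0.29], [0.51, 0.26], [0.51, 0.24], [0.52, 0.22], [0.52, 0.2], [0.52, 0.17]]
(158, 200) [[0.6, 0.29], [0.59, 0.26], [0.59, 0.24], [0.58, 0.22], [0.57, 0.2], [0.57, 0.17]]
(155, 155) [[0.71, 0.3], [0.69, 0.27], [0.67, 0.25], [0.65, 0.23], [0.63, 0.2], [0.62, 0.18]]
(145, 125) [[0.78, 0.33], [0.75, 0.3], [0.73, 0.27], [0.7, 0.25], [0.68, 0.22], [0.65, 0.19]]
(60, 305) [[0.35, 0.5], [0.37, 0.46], [0.39, 0.41], [0.41, 0.37], [0.43, 0.32], [0.45, 0.28]]
(0, 322) [[0.31, 0.64], [0.33, 0.58], [0.36, 0.52], [0.38, 0.46], [0.4, 0.4], [0.43, 0.34]]
```

The curtain hem hangs at about y≥0.25, x≥0.46, so I'll stay in front of it and away from it. I'll add a move planner helper.

```bash
cat >> h.py <<'E'
def plan(*pts):
    s=bot.observe();y=s['tool_rot'][2];p=s['eef_pos'];print("t",s['time'],p.round(4),s['tool_rot'].round(3),s['ft_force'].round(1),s['q'].round(2))
    for t in pts:
        d=np.array(t)-p;p=np.array(t)
        print(t,"tool shift",np.round([d[0]*np.cos(y)+d[1]*np.sin(y),d[0]*np.sin(y)-d[1]*np.cos(y),-d[2]],4),"len",np.linalg.norm(d).round(3))
E
python3 -c "
from h import *
plan((.35,.15,.231),(.42,-.2,.231))"
```

```text
t 0.1 [0.2188 0.585  0.2306] [-3.14   0.     2.784] [-0.4 -0.3  0.9] [-1.32  0.44  0.02  1.57 -0.01  1.13 -0.08]
(0.35, 0.15, 0.231) tool shift [-0.2753 -0.3614 -0.0004] len 0.454
(0.42, -0.2, 0.231) tool shift [-0.1882 -0.3033 -0.    ] len 0.357
```

Emit:
servo_tool(
  rows=[
    [-0.023,-0.03,0,0,70],
    [-0.023,-0.03,0,0,70],
    [-0.023,-0.03,0,0,70],
    [-0.023,-0.03,0,0,70],
    [-0.023,-0.03,0,0,70],
    [-0.023,-0.03,0,0,70],
    [-0.023,-0.03,0,0,70],
    [-0.023,-0.03,0,0,70],
    [-0.023,-0.03,0,0,70],
    [-0.023,-0.03,0,0,70],
    [-0.023,-0.03,0,0,70],
    [-0.023,-0.03,0,0,70],
  ],
)

```text
time: 1.3
eef_pos: [0.3513, 0.1499, 0.2312]
tool_rot: [3.142, -0.0, 2.784]
ft_force: [1.0, 0.2, 0.1]
opening: 0.0598
```

Emit:
servo_tool(
  rows=[
    [-0.019,-0.03,0,0,70],
    [-0.019,-0.03,0,0,70],
    [-0.019,-0.03,0,0,70],
    [-0.019,-0.03,0,0,70],
    [-0.019,-0.03,0,0,70],
    [-0.019,-0.03,0,0,70],
    [-0.019,-0.03,0,0,70],
    [-0.019,-0.03,0,0,70],
    [-0.019,-0.03,0,0,70],
    [-0.019,-0.03,0,0,70],
    [0,0,0,0,70],
  ],
)

```text
time: 2.4
eef_pos: [0.4242, -0.2006, 0.2315]
tool_rot: [-3.139, 0.001, 2.778]
ft_force: [-0.8, 0.3, -0.7]
opening: 0.0598
```

Emit:
servo_tool(
  rows=[
    [0,0,0,0.136,70],
    [0,0,0,0.136,70],
    [0,0,0,0.136,70],
    [0,0,0,0.136,70],
    [0,0,0,0.136,70],
    [0,0,0,0.136,70],
    [0,0,0,0.136,70],
    [0,0,0,0.136,70],
    [0,0,0,0.136,70],
    [0,0,0,0.134,70],
    [0,0,0,0,70],
    [0,0,0,0,70],
  ],
)

```text
time: 3.6
eef_pos: [0.4241, -0.1955, 0.2311]
tool_rot: [-3.141, -0.0, 1.43]
ft_force: [-0.7, -1.1, 1.2]
opening: 0.0597
```

```bash
python3 -c "
from h import *
plan((.4195,-.196,.231),(.4195,-.196,.015))
t=optics.get_image('top');print(dish(t,'top'));cv2.imwrite('pics/t1.png',t[...,::-1])"
```

```text
t 3.6 [ 0.4241 -0.1955  0.2311] [-3.141 -0.     1.43 ] [-0.7 -1.1  1.2] [-0.46  0.23  0.95  1.99 -0.22  1.03  0.45]
(0.4195, -0.196, 0.231) tool shift [-0.0012 -0.0045  0.0001] len 0.005
(0.4195, -0.196, 0.015) tool shift [0.    0.    0.216] len 0.216
(((0.4327949583530426, -0.10721869766712189), 0.06063654646277428), 2154.0)
```

Emit:
servo_tool(
  rows=[
    [0,-0.0045,0,0,70],
    [0,0,0.04,0,70],
    [0,0,0.04,0,70],
    [0,0,0.04,0,70],
    [0,0,0.03,0,70],
    [0,0,0.02,0,70],
    [0,0,0.02,0,70],
    [0,0,0.012,0,70],
    [0,0,0.011,0,70],
    [0,0,0,0,70],
  ],
)

```text
time: 4.65
eef_pos: [0.4193, -0.1952, 0.0177]
tool_rot: [-3.141, -0.0, 1.426]
ft_force: [-0.8, -1.1, 0.0]
opening: 0.0598
```

```bash
python3 -c "
from h import *
d=np.array([.0272,.186]);d/=np.linalg.norm(d);print(d,np.arctan2(d[1],d[0]))
L=np.array([.4597,.0788]);e=L-.0647*d;print(e)
plan((*(e-.06*d),.018),(*e,.018))
t=optics.get_image('top');print(dish(t,'top'));s=optics.get_image('scene')
cv2.imwrite('pics/s2.png',s[...,::-1])"
```

```text
[0.14469756 0.98947593] 1.4255890224701362
[0.45033807 0.01478091]
t 4.65 [ 0.4193 -0.1952  0.0177] [-3.141 -0.     1.426] [-0.8 -1.1  0. ] [-0.14  0.57  0.63  2.21 -0.64  0.55  0.83]
(np.float64(0.4416562148343957), np.float64(-0.04458764855891176), 0.018) tool shift [ 0.1523  0.0004 -0.0003] len 0.152
(np.float64(0.4503380681618717), np.float64(0.014780907283387407), 0.018) tool shift [ 0.06  0.   -0.  ] len 0.06
(((0.43290087580680847, -0.10718823969364166), 0.060593824833631516), 2156.0)
```

View pics/s2.png

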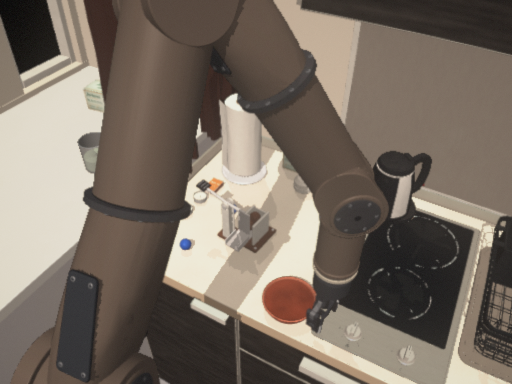

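The scene view shows the gripper low at (322,312), just to the right of the dish at (290,300). I'll push.

Emit:
servo_tool(
  rows=[
    [0.008,0,0,0,70],
    [0.006,0,0,0,70],
    [0.005,0,0,0,70],
    [0.005,0,0,0,70],
    [0.007,0,0,0,70],
    [0.009,0,0,0,70],
    [0.01,0,0,0,70],
    [0.01,0,0,0,70],
    [0.01,0,0,0,70],
    [0.01,0,0,0,70],
    [0.01,0,0,0,70],
    [0.01,0,0,0,70],
  ],
)

```text
time: 5.95
eef_pos: [0.4343, -0.0955, 0.0183]
tool_rot: [3.142, -0.0, 1.426]
ft_force: [-0.1, -2.3, 2.0]
opening: 0.06
```

Emit:
servo_tool(
  rows=[
    [0.01,0,0,0,70],
    [0.01,0,0,0,70],
    [0.01,0,0,0,70],
    [0.009,0,0,0,70],
    [0.007,0,0,0,70],
    [0.004,0,0,0,70],
    [0,0,0,0,70],
    [0,0,0,0,70],
  ],
)

```text
time: 6.75
eef_pos: [0.4413, -0.0466, 0.0182]
tool_rot: [-3.141, -0.0, 1.426]
ft_force: [-0.0, -0.1, 0.1]
opening: 0.06
```

```bash
python3 -c "
from h import *
plan((.4503,.0148,.018))
t=optics.get_image('top');print(dish(t,'top'));cv2.imwrite('pics/t3.png',t[...,::-1])"
```

```text
t 6.75 [ 0.4413 -0.0466  0.0182] [-3.141 -0.     1.426] [-0.  -0.1  0.1] [-0.5   0.55  0.65  2.25 -0.68  0.54  0.54]
(0.4503, 0.0148, 0.018) tool shift [0.062  0.0001 0.0002] len 0.062
(((0.4515681564807892, 0.014307796023786068), 0.06079922243952751), 1989.0)
```

Emit:
servo_tool(
  rows=[
    [0.005,0,0,0,70],
    [0.008,0,0,0,70],
    [0.009,0,0,0,70],
    [0.009,0,0,0,70],
    [0.009,0,0,0,70],
    [0.008,0,0,0,70],
    [0.006,0,0,0,70],
    [0.004,0,0,0,70],
    [0.003,0,0,0,70],
    [0.002,0,0,0,70],
    [0.001,0,0,0,70],
    [0,0,0,0,70],
  ],
)

```text
time: 8.0
eef_pos: [0.4506, 0.0164, 0.0183]
tool_rot: [-3.142, -0.0, 1.426]
ft_force: [0.4, -0.8, 1.0]
opening: 0.0598
```

```bash
python3 -c "
from h import *
plan((.4503,.0148,.018))
t=optics.get_image('top');print(dish(t,'top'))
cv2.imwrite('pics/t4.png',cv2.resize(t[150:310,150:400],None,fx=3,fy=3)[...,::-1])"
```

```text
t 8.0 [0.4506 0.0164 0.0183] [-3.142 -0.     1.426] [ 0.4 -0.8  1. ] [-0.65  0.56  0.67  2.24 -0.69  0.55  0.41]
(0.4503, 0.0148, 0.018) tool shift [-0.0016 -0.0001  0.0003] len 0.002
(((0.460420161485672, 0.07748236507177353), 0.06051306799054146), 1313.0)
```

View pics/t4.png

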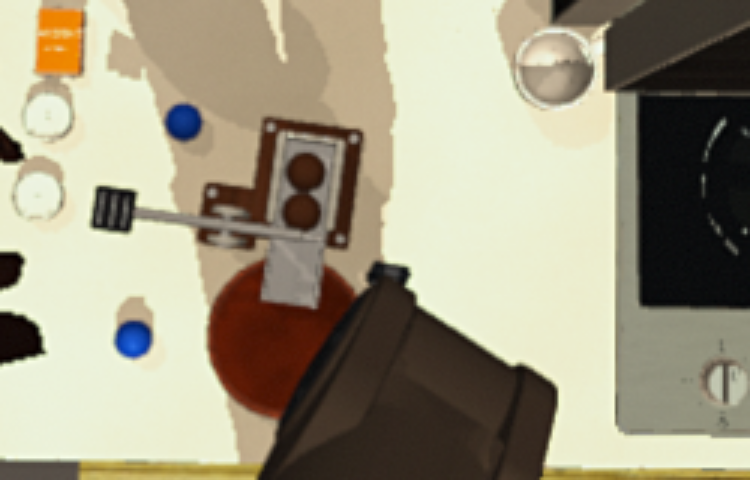

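The dish at (285,335) in the crop now sits under the chute lip. I'll back off straight and rise, closing the gripper on the way.

Emit:
servo_tool(
  rows=[
    [-0.005,0,0,0,70],
    [-0.01,0,0,0,70],
    [-0.02,0,0,0,70],
    [-0.03,0,0,0,70],
    [0,0,-0.03,0,30],
    [0,0,-0.045,0,0],
    [0,0,-0.045,0,0],
    [0,0,-0.045,0,0],
    [0,0,-0.045,0,0],
    [0,0,0,0,0],
  ],
)

```text
time: 9.05
eef_pos: [0.4439, -0.0493, 0.2327]
tool_rot: [3.134, -0.003, 1.425]
ft_force: [0.0, 0.1, -0.4]
opening: 0.0
```

```bash
python3 -c "
from h import *
plan((.37,-.03,.228),(.37,-.03,.228))
t=optics.get_image('top');print(dish(t,'top'))
h=cv2.cvtColor(t,cv2.COLOR_RGB2HSV)
cv2.imwrite('pics/t5.png',cv2.resize(t[150:310,150:400],None,fx=3,fy=3)[...,::-1])
m=((t.max(2)<60)).astype(np.uint8)[195:245,172:205]
n,l,st,c=cv2.connectedComponentsWithStats(m);i=1+st[1:,4].argmax();uv=c[i]+[172,195];print(uv,st[i],cast('top',[uv],.142))"
```

```text
t 9.05 [ 0.4439 -0.0493  0.2327] [ 3.134e+00 -3.000e-03  1.425e+00] [ 0.   0.1 -0.4] [-0.92  0.19  1.08  2.04 -0.2   1.01  0.12]
(0.37, -0.03, 0.228) tool shift [ 0.0083 -0.0759  0.0047] len 0.077
(0.37, -0.03, 0.228) tool shift [ 0.  0. -0.] len 0.0
(((0.46072638034820557, 0.07714065909385681), 0.06055387109518051), 1835.5)
[187.53211009 219.09174312] [  9  17  14  15 109] [[0.55225642 0.19397193 0.142     ]]
```

```bash
python3 -c "
from h import *
plan((.552,.188,.2),(.552,.188,.15))"
```

```text
t 9.1 [ 0.4427 -0.0483  0.2304] [ 3.137e+00 -3.000e-03  1.426e+00] [-0.4 -0.1 -0.9] [-0.91  0.19  1.08  2.05 -0.2   1.01  0.12]
(0.552, 0.188, 0.2) tool shift [0.2496 0.0741 0.0304] len 0.262
(0.552, 0.188, 0.15) tool shift [0.   0.   0.05] len 0.05
```

Emit:
servo_tool(
  rows=[
    [0.02,0.006,0,0,0],
    [0.025,0.0075,0,0,0],
    [0.025,0.0075,0,0,0],
    [0.025,0.0075,0,0,0],
    [0.025,0.0075,0,0,0],
    [0.025,0.0075,0.005,0,0],
    [0.025,0.0075,0.005,0,0],
    [0.025,0.0075,0.005,0,0],
    [0.02,0.006,0.005,0,0],
    [0.015,0.004,0.005,0,0],
    [0,0,0,0,0],
  ],
)

```text
time: 10.2
eef_pos: [0.5424, 0.1722, 0.202]
tool_rot: [-3.141, 0.001, 1.429]
ft_force: [-0.2, -0.2, -0.4]
opening: -0.0
```

```bash
python3 -c "
from h import *
plan((.552,.188,.2),(.552,.188,.15))
t=optics.get_image('top');s=optics.get_image('scene');print(dish(t,'top'))
cv2.imwrite('pics/c6.png',np.hstack([t[100:310,110:360],s[60:270,110:360]])[...,::-1])"
```

```text
t 10.2 [0.5424 0.1722 0.202 ] [-3.141e+00  1.000e-03  1.429e+00] [-0.2 -0.2 -0.4] [-1.03  0.49  0.92  1.8  -0.43  1.08 -0.1 ]
(0.552, 0.188, 0.2) tool shift [0.017  0.0072 0.002 ] len 0.019
(0.552, 0.188, 0.15) tool shift [0.   0.   0.05] len 0.05
(((0.4608592987060547, 0.07674999535083771), 0.060596294701099396), 1846.5)
```

View pics/c6.png

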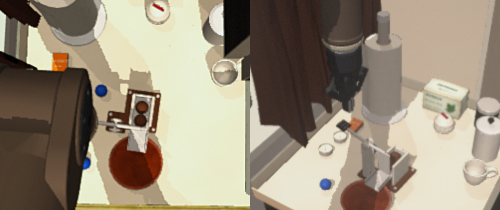

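The crop shows the closed fingers above the paddle (at (347,105) on its right half), clear of the lever. The dish hasn't moved, and the curtain is close to the gripper but shows no contact force.

Emit:
servo_tool(
  rows=[
    [0.008,0.004,0,0,0],
    [0.008,0.003,0.01,0,0],
    [0,0,0.015,0,0],
    [0,0,0.015,0,0],
    [0,0,0.01,0,0],
    [0,0,0,0,0],
  ],
)

```text
time: 10.9
eef_pos: [0.5503, 0.184, 0.1513]
tool_rot: [-3.139, 0.002, 1.425]
ft_force: [-0.3, 0.1, -0.1]
opening: 0.0
```

```bash
python3 -c "
from h import *
plan((.552,.188,.15),(.552,.188,.102))"
```

```text
t 10.9 [0.5503 0.184  0.1513] [-3.139e+00  2.000e-03  1.425e+00] [-0.3  0.1 -0.1] [-1.    0.56  0.87  1.83 -0.5   0.99 -0.07]
(0.552, 0.188, 0.15) tool shift [0.0042 0.0011 0.0013] len 0.005
(0.552, 0.188, 0.102) tool shift [0.    0.    0.048] len 0.048
```

Emit:
servo_tool(
  rows=[
    [0.004,0.001,0.005,0,0],
    [0,0,0.006,0,0],
    [0,0,0.007,0,0],
    [0,0,0.007,0,0],
    [0,0,0.007,0,0],
    [0,0,0.006,0,0],
    [0,0,0.005,0,0],
    [0,0,0.003,0,0],
    [0,0,0,0,0],
    [0,0,0,0,0],
  ],
)

```text
time: 11.9
eef_pos: [0.5535, 0.1882, 0.1073]
tool_rot: [3.141, -0.0, 1.425]
ft_force: [0.1, 1.3, 5.5]
opening: -0.0002
```

```bash
python3 -c "
from h import *
plan((.552,.188,.102))
t=optics.get_image('top');s=optics.get_image('scene')
cv2.imwrite('pics/c7.png',cv2.resize(np.hstack([t[170:310,210:330],s[140:280,180:310]]),None,fx=3,fy=3)[...,::-1])"
```

```text
t 11.9 [0.5535 0.1882 0.1073] [ 3.141 -0.     1.425] [0.1 1.3 5.5] [-0.96  0.62  0.82  1.86 -0.56  0.91 -0.03]
(0.552, 0.188, 0.102) tool shift [-0.0004 -0.0015  0.0053] len 0.006
```

View pics/c7.png

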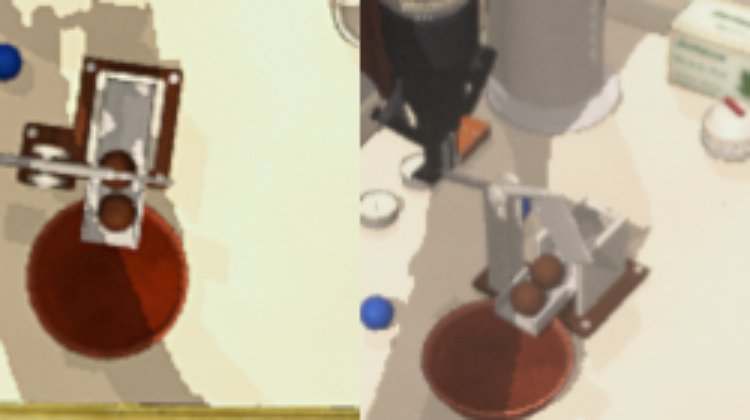

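The paddle is down, the gate is lifted, and both brown balls are rolling down the chute (front one at (117,212) in the crop). I'll press 3 mm deeper and hold.

Emit:
servo_tool(
  rows=[
    [0,0,0.003,0,0],
    [0,0,0,0,0],
    [0,0,0,0,0],
    [0,0,0,0,0],
    [0,0,0,0,0],
    [0,0,0,0,0],
    [0,0,0,0,0],
    [0,0,0,0,0],
    [0,0,0,0,0],
    [0,0,0,0,0],
    [0,0,0,0,0],
    [0,0,0,0,0],
  ],
)

```text
time: 13.2
eef_pos: [0.5535, 0.1877, 0.1044]
tool_rot: [3.141, 0.0, 1.425]
ft_force: [0.5, -0.1, 6.0]
opening: -0.0
```

```bash
python3 -c "
from h import *
plan((.552,.188,.102))
t=optics.get_image('top');s=optics.get_image('scene');print(dish(t,'top'))
cv2.imwrite('pics/c8.png',cv2.resize(np.hstack([t[170:310,210:330],s[140:280,180:310]]),None,fx=3,fy=3)[...,::-1])"
```

```text
t 13.2 [0.5535 0.1877 0.1044] [3.141 0.    1.425] [ 0.5 -0.1  6. ] [-0.96  0.62  0.81  1.86 -0.56  0.91 -0.02]
(0.552, 0.188, 0.102) tool shift [ 0.0001 -0.0015  0.0024] len 0.003
(((0.4605152904987335, 0.07655476033687592), 0.06054127961397171), 1837.5)
```

View pics/c8.png

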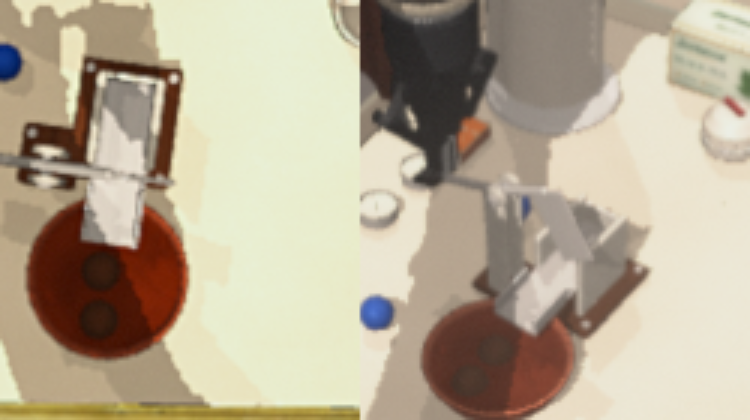

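Both chocolates lie in the dish at (100,270) and (98,320), and the chute is empty. I'll raise gently, then retreat up and to the right, away from the curtain.

Emit:
servo_tool(
  rows=[
    [0,0,-0.008,0,0],
    [0,0,-0.01,0,0],
    [0,0,-0.01,0,0],
    [0,0,-0.01,0,0],
    [0,0,-0.012,0,0],
    [0,0,-0.02,0,0],
    [0,0,-0.03,0,0],
    [-0.01,0,-0.03,0,0],
    [-0.02,0,-0.01,0,0],
    [-0.02,0,0,0,0],
    [0,0,0,0,0],
    [0,0,0,0,0],
  ],
)

```text
time: 14.5
eef_pos: [0.5449, 0.138, 0.2433]
tool_rot: [-3.14, 0.0, 1.424]
ft_force: [0.6, 1.5, 0.4]
opening: 0.0001
```

```bash
python3 -c "
from h import *
plan((.552,.188,.102))
t=optics.get_image('top');s=optics.get_image('scene');print(dish(t,'top'))
cv2.imwrite('pics/c9.png',cv2.resize(np.hstack([t[110:310,140:330],s[100:300,150:350]]),None,fx=2,fy=2)[...,::-1])"
```

```text
t 14.5 [0.5449 0.138  0.2433] [-3.14   0.     1.424] [0.6 1.5 0.4] [-1.01  0.43  0.96  1.76 -0.38  1.15 -0.08]
(0.552, 0.188, 0.102) tool shift [ 0.0504 -0.0003  0.1413] len 0.15
(((0.4602256715297699, 0.07668957859277725), 0.06085657328367233), 1633.0)
```

View pics/c9.png

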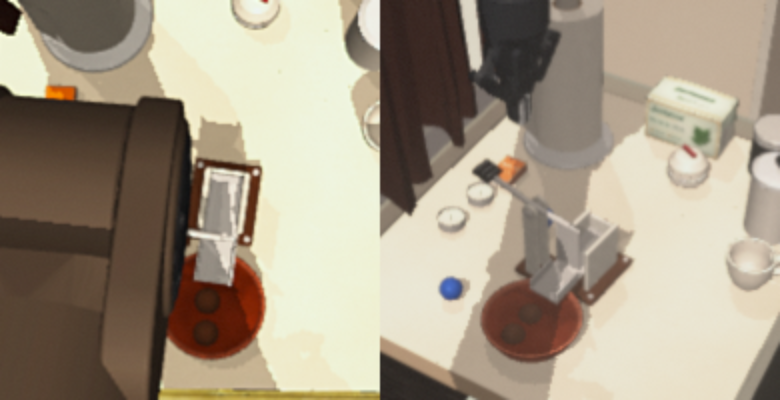

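The gate is shut, the lever is up, the chocolates are in the dish and the bystanders haven't moved. I'll move a little further from the curtain to be sure nothing touches, then hand in.

Emit:
servo_tool(
  rows=[
    [-0.02,-0.01,-0.01,0,0],
    [-0.03,-0.02,0,0,0],
    [-0.03,-0.02,0,0,0],
    [-0.03,-0.02,0,0,0],
    [-0.02,-0.01,0,0,0],
    [0,0,0,0,0],
    [0,0,0,0,0],
    [0,0,0,0,0],
    [0,0,0,0,0],
  ],
)

```text
time: 15.5
eef_pos: [0.4484, 0.0227, 0.2542]
tool_rot: [3.141, 0.001, 1.427]
ft_force: [-0.2, 0.3, 0.3]
opening: 0.0002
```

```bash
python3 -c "
from h import *
plan()
print(dish(optics.get_image('top'),'top'))
from workcell import job_done
print(job_done())"
```

```text
t 15.5 [0.4484 0.0227 0.2542] [3.141e+00 1.000e-03 1.427e+00] [-0.2  0.3  0.3] [-1.1   0.16  1.08  2.   -0.16  1.07 -0.08]
(((0.46111106872558594, 0.07705814391374588), 0.06048283353447914), 1542.5)
the job is handed in; nothing more can be done
None
```

The job is done and handed in at about 15.5 s of the 48 s allowed; the hand-in gave no verdict.

I pushed the dish with both fingers until it stood under the chute. I then held the paddle down at about 6 N until both brown chocolates had rolled in, let it come back up, and moved the arm clear.

- **Dish:** measured at (0.461, 0.077), about 2 mm from my estimate of the landing point, (0.460, 0.079).
- **Chocolates and gate:** the last picture showed both chocolates in the dish, the lever back up and the gate shut. I judged the lever from the picture and did not measure its angle.
- **Bystanders:** those in view looked unmoved. I checked this by eye, not by measuring.
- **Robot contact:** wrist force was near zero at hand-in, with the gripper clear of everything. That sensor does not cover the upper arm, so I could not confirm that it was clear of the curtain.

Two checks were less exact. A base corner in the dispenser fit was off by about 3 mm. The first scene-camera estimate of the dish was about 5 mm from the top-camera one, because its colour mask caught only part of the rim, so I used the top camera.

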